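# Load the circuit boards onto their test plates

### The arm

A 6-joint arm with a two-finger parallel gripper is mounted at the origin on the work surface. World frame = base frame: x ahead of the robot, y to its left, z up, the work surface at z = 0. Lengths are in m, angles in rad, forces in N, time in s.
With the tool pointing down it reaches from about 0.225 to 0.875 m from the base axis. Payload 3.4 kg.
Tool frame: the origin (TCP) lies at the very end of the fingers, on their centre line; the grasp point (between the pads) lies 19 mm behind it; z points along the fingers, y is the line along which they close (so a half turn about z gives the same grasp; the last joint's range is limited). The gripper opens to 85 mm and grips with 20 to 120 N. Pads are 22 mm wide; open, the fingers measure 114 mm over their backs; the gripper's body (76 mm by 85 mm) begins 54 mm behind the grasp point. The pads swing forward as they close: fully open they stand 13 mm farther back than shut.
Start: joints at [1.041, 0.276, 1.505, -0, 1.361, -0.121], TCP at [0.229, 0.528, 0.231] pointing down, gripper open.
Joint ranges: [-2.89, 2.89], [-0.75, 2.08], [0.22, 2.7], [-1.18, 4.32], [0.11, 2.71], [-2.7, 2.7]. Speed limits (rad/s): [2.57, 2.57, 3.14, 3.14, 3.14, 3.14].

### API

Orientations are given as a unit quaternion [x, y, z, w].
In Python, from workcell import read_state, eyes, workorder gives the robot as it stands.
- The arm moves only by the tool arm_command, never from a script. Its argument "deltas" is a list of rows, each a list of 7 numbers: the opening in per cent of the stroke, from 0 (shut) to 100 (fully open), then the shift along the tool's x, y, z in cm, then the turn, a rotation vector about the tool's x, y, z in rad. In form: [[fingers, tx, ty, tz, ax, ay, az], ...]. A call has 1 to 20 rows; each row shifts and turns the commanded pose from where the row before left it, along the tool's axes as they then stand; what a row does not reach is not made up. A row lasts 1/12 s, in which the tool goes at most 41.7 mm and 7.16 degrees, less where a joint would pass 70% of its speed; a pose out of reach is approached as far as the arm can. A call with a gripper value outside its range is refused whole. The fingers move at their own pace and stop on an object; "squeeze" is the grip in N (left out, the last holds). Time passes only in rows, so rows that do not move let the fingers close. It gives the time, the measured TCP pose, the force, the opening and the grip force at its end, in the units of the state.
- read_state(): the state, without advancing time (a new reading comes with each control period).
- eyes.camera(name): name is "side" or "top" or "wrist"; returns the picture (420x560x3 uint8, red, green, blue); there is no depth.
- eyes.get_calibration(name): a dict with "camera_matrix" (3x3 intrinsics, pixels), "D" ([k1, k2, p1, p2, k3] as OpenCV has them; the pictures are not rectified), "origin" and "orientation" of the camera in the world; the wrist camera has in their place "hand_eye" (4x4, takes a point from camera to tool coordinates, whose origin is the TCP and whose axes are the flange's). Camera axes: x right, y down, z forward; pixel columns grow to the right and rows downward; lengths in m; the calibration is good to about 2 mm. A picture is of the moment at which its call begins: read the wrist's pose just before it. get_calibration takes no time and is no camera call.
- workorder.close_job(): hands the job in; it is judged then, once.
The state is a dict: "clock": time; "joint_positions": joint angles; "joint_vel": joint speeds; "joint_torque": joint torques, N m; "ee_pos": TCP position; "tcp_rot": TCP orientation; "contact_force": force on the tool from outside, world axes, zero at the start; "moment": the same for the moment, N m; "gripper_width": finger opening in m; "grip_force": force on a finger pad.
Only numpy, scipy, OpenCV 4.12 (cv2) and the standard library are available. Lean on these libraries where they do the work, as an engineer would, in place of code of your own. Each camera call takes 0.05 s, during which the arm holds its last target. There are 200 camera calls.

### The job

Get the test bench ready: put each of the four loose green circuit boards on the bench onto the black test plate whose pale silhouette has the board's shape, standing flat on its feet, centred on the silhouette and turned to line up with it. Pick the boards up one at a time and set them down rather than dropping them, and do not knock over or push aside the flux bottle and the solder reel that stand between them.

Things in the scene. Friction and masses are not known exactly. Their poses are not given: they have to be found in the camera images.
- board_round: Round green circuit board, diameter 74 mm. Green part 2 mm thick on 8 mm white feet; its top 10 mm above the origin (centre of the underside of the feet, z up). Grip it by a dark upright cylindrical capacitor, diameter 26 mm, 32 mm tall, standing at its middle, top 42 mm above the origin; other parts under 5 mm tall. About 110 g. Any heading will do.
- board_square: Square green circuit board, 66 x 66 mm, sides along x and y. Green part 2 mm thick on 8 mm white feet; its top 10 mm above the origin (centre of the underside of the feet, z up). Grip it by a transformer, 28 mm along x, 34 mm along y, 32 mm tall, standing at its middle, top 42 mm above the origin; other parts under 5 mm tall. About 110 g. Any quarter turn will do.
- board_strip: Long narrow green circuit board, 42 mm along x, 112 mm along y. Green part 2 mm thick on 8 mm white feet; its top 10 mm above the origin (centre of the underside of the feet, z up). Grip it by a finned aluminium heat sink, 26 mm along x, 44 mm along y, 32 mm tall, standing at its middle, top 42 mm above the origin; other parts under 5 mm tall. About 110 g. Either way round will do.
- board_cross: Cross-shaped green circuit board: two arms, each 84 mm long and 32 mm wide, along x and y. Green part 2 mm thick on 8 mm white feet; its top 10 mm above the origin (centre of the underside of the feet, z up). Grip it by a dark relay, 26 mm along x, 30 mm along y, 32 mm tall, standing at its middle, top 42 mm above the origin; other parts under 5 mm tall. About 110 g. Any quarter turn will do.
- plate_round: Fixed flat black test plate, 104 x 104 x 10 mm thick, no rim, with a pale grey silhouette of the round board (diameter 80 mm) on top, 3 mm larger all round than the board, and four flat brass dots. Origin: centre of its underside, below the silhouette's middle; z up. Its heading does not matter.
- plate_square: Fixed flat black test plate, 104 x 104 x 10 mm thick, no rim, with a pale grey silhouette of the square board (72 x 72 mm, sides along x and y) on top, 3 mm larger all round than the board, and four flat brass dots. Origin: centre of its underside, below the silhouette's middle; z up. Board sides are to run along its x and y.
- plate_strip: Fixed flat black test plate, 66 (x) x 136 (y) x 10 mm thick, no rim, with a pale grey silhouette of the strip board (48 mm along x, 118 mm along y) on top, 3 mm larger all round than the board, and four flat brass dots. Origin: centre of its underside, below the silhouette's middle; z up. The board's long side is to run along its y.
- plate_cross: Fixed flat black test plate, 104 x 104 x 10 mm thick, no rim, with a pale grey silhouette of the cross-shaped board (arms 90 x 38 mm, along x and y) on top, 3 mm larger all round than the board, and four flat brass dots. Origin: centre of its underside, below the silhouette's middle; z up. Board arms are to run along its x and y.
- flux_bottle: Bystander: small loose amber flux bottle with a black cap, diameter 34 mm, 85 mm tall, standing among the boards and plates. Origin: centre of its underside.
- solder_reel: Bystander: small loose metal solder reel standing on its flange, diameter 42 mm, 38 mm tall, among the boards and plates. Origin: centre of its underside. (A fixed white jar, 36 mm across and 40 mm tall, stands between the middle ones at about x 0.55, y 0.)
Things that resemble listed ones, but are neither listed nor needed, are in the scene too. What is shaped like the plate_cross but orange is not meant. Leave any red look-alike of the board_cross alone.

How it is judged:
At the end, for the whole second after the job is handed in: Each board at rest, flat (0.1 rad), feet on its own plate, centred within 12 mm and turned within 0.21 rad of its silhouette (round: any heading; square, cross: any quarter turn; strip: either way). Flux bottle and solder reel upright, within 30 mm of their starts (horizontal distance between board_round and plate_round below 0.012 m and z of board_round in the frame of plate_round between 0.007 and 0.014 m and angle between each of board_round, board_square, board_strip, board_cross's own z axis and vertical below 0.1 rad and linear speed of each of board_round, board_square, board_strip, board_cross below 0.02 m/s and angular speed of each of board_round, board_square, board_strip, board_cross below 0.2 rad/s and horizontal distance between board_square and plate_square below 0.012 m and z of board_square in the frame of plate_square between 0.007 and 0.014 m and (angle between the x axis of board_square and the x axis of plate_square, either way round below 0.21 rad or angle between the x axis of board_square and the y axis of plate_square, either way round below 0.21 rad) and horizontal distance between board_strip and plate_strip below 0.012 m and z of board_strip in the frame of plate_strip between 0.007 and 0.014 m and angle between the x axis of board_strip and the x axis of plate_strip, either way round below 0.21 rad and horizontal distance between board_cross and plate_cross below 0.012 m and z of board_cross in the frame of plate_cross between 0.007 and 0.014 m and (angle between the x axis of board_cross and the x axis of plate_cross, either way round below 0.21 rad or angle between the x axis of board_cross and the y axis of plate_cross, either way round below 0.21 rad) and distance of each of flux_bottle, solder_reel from where it was at the start of the episode below 0.03 m and angle between each of flux_bottle, solder_reel's own z axis and vertical below 0.5 rad); the robot touches nothing.
It fails at once if a board was dropped or thrown (falling free faster than 0.6 m/s, a drop of about 2 cm) ((linear speed of board_round above 0.6 m/s and contact force between the fingers and board_round below 0.02 N) or (linear speed of board_square above 0.6 m/s and contact force between the fingers and board_square below 0.02 N) or (linear speed of board_strip above 0.6 m/s and contact force between the fingers and board_strip below 0.02 N) or (linear speed of board_cross above 0.6 m/s and contact force between the fingers and board_cross below 0.02 N)).
It fails at once if the flux bottle was knocked over or pushed more than 30 mm (distance of flux_bottle from where it was at the start of the episode above 0.03 m or angle between flux_bottle's own z axis and vertical above 0.5 rad).
It fails at once if the solder reel was knocked over or pushed more than 30 mm (distance of solder_reel from where it was at the start of the episode above 0.03 m or angle between solder_reel's own z axis and vertical above 0.5 rad).
It also fails if it takes over 102 s, if anything falls off the work surface, if the arm or the gripper's body presses on something with over 40 N, if the wrist force passes 120 N, or if a joint passes its speed limit or range.

## Working session

There is one attempt and no reset: what is moved stays moved. The work goes in short steps, Python scripts to look and compute and a tool call to move; the robot and the scene stay as the last step left them, time stands still between calls to the robot, and variables do not carry over. Pictures are saved under pics/ and viewed, at most 14 in all, crops included, and the job is handed in when it is done.

Besides the shell and the picture viewer there is one more tool, called after "Call:" as name([rows], argument=value, ...), one row to a line, values as JSON. arm_command: Moves the arm, as the interface text tells. Its arguments: {"type":"object","properties":{"deltas":{"type":"array","items":{"type":"array","items":{"type":"number"}}},"squeeze":{"type":"number"}},"required":["deltas"]}

```bash
mkdir -p pics; ls
python3 - <<'E'
from workcell import read_state, eyes
import cv2
print(read_state())
for n in ("top","side"):
    im=eyes.camera(n); cv2.imwrite(f"pics/{n}0.png",im[:,:,::-1]); print(n,eyes.get_calibration(n))
print(eyes.get_calibration("wrist"))
E
```

```text
pics
{'clock': 0.0, 'joint_positions': array([ 1.04101272e+00,  2.76619011e-01,  1.50613329e+00, -2.40726888e-05,
        1.36070872e+00, -1.20975959e-01]), 'joint_vel': array([-0.00097621, -0.00086036, -0.00033528,  0.00045221, -0.00155515,
        0.00032899]), 'joint_torque': array([-3.17922450e-04, -4.16770363e+01, -2.45802855e+01, -2.80499462e-04,
        1.11978062e-02,  2.09586307e-05]), 'ee_pos': array([0.22830142, 0.52715594, 0.23042596]), 'tcp_rot': array([ 2.02980873e-01,  9.79182257e-01, -8.88925926e-04, -2.87476481e-04]), 'contact_force': array([-0.38545038,  0.06070667,  0.27369925]), 'moment': array([ 0.01293509, -0.00121926,  0.00675515]), 'grip_force': 0.0, 'gripper_width': 0.08550302579844364}
top {'camera_matrix': array([[505.50678583,   0.        , 275.7496346 ],
       [  0.        , 505.50678583, 208.86243025],
       [  0.        ,   0.        ,   1.        ]]), 'D': array([-0.02486203,  0.        ,  0.        ,  0.        ,  0.        ]), 'origin': array([ 0.40150767, -0.02123033,  1.21285466]), 'orientation': array([ 0.70657956, -0.70281405,  0.06182724, -0.0
[... 297 characters left out ...]
54,  0.75969284]), 'orientation': array([ 0.93568831, -0.04133658,  0.01248956, -0.35017521])}
{'camera_matrix': array([[345.77284159,   0.        , 279.59020396],
       [  0.        , 345.77284159, 209.64742684],
       [  0.        ,   0.        ,   1.        ]]), 'D': array([-0.02586245,  0.        ,  0.        ,  0.        ,  0.        ]), 'hand_eye': array([[ 3.65532335e-05, -9.64818957e-01, -2.62915154e-01,
         6.65157163e-02],
       [ 9.99998678e-01,  4.62631004e-04, -1.55868527e-03,
         3.54190833e-04],
       [ 1.62548180e-03, -2.62914749e-01,  9.64817699e-01,
        -1.42521193e-01],
       [ 0.00000000e+00,  0.00000000e+00,  0.00000000e+00,
         1.00000000e+00]])}
```

View pics/top0.png

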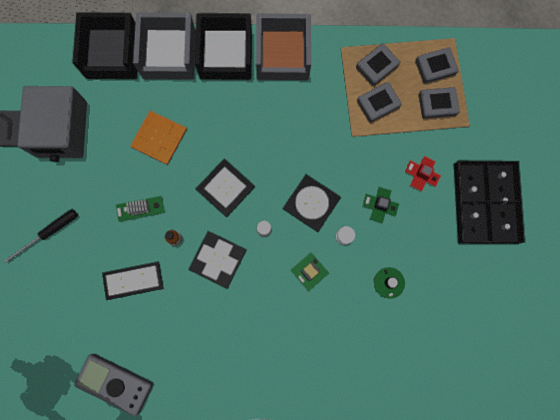

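View pics/side0.png

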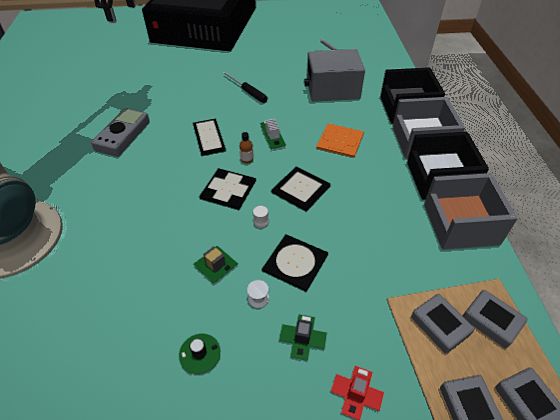

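```bash
cat > h.py <<'E'
import numpy as np, cv2
from scipy.spatial.transform import Rotation as R
from workcell import read_state, eyes
def pose(name, st=None):
    c=eyes.get_calibration(name)
    if name!="wrist": return c, R.from_quat(c["orientation"]).as_matrix(), np.array(c["origin"])
    T=np.eye(4); T[:3,:3]=R.from_quat(st["tcp_rot"]).as_matrix(); T[:3,3]=st["ee_pos"]
    T=T@c["hand_eye"]; return c,T[:3,:3],T[:3,3]
def toplane(px,z,name,st=None):
    c,Rm,o=pose(name,st)
    p=cv2.undistortPoints(np.array(px,float).reshape(-1,1,2),c["camera_matrix"],c["D"])[:,0]
    d=np.c_[p,np.ones(len(p))]@Rm.T
    return (o+d*((z-o[2])/d[:,2])[:,None])[:,:2]
def fold(P,n):
    "phase of the n-fold moment of a point cloud: direction of farthest reach, mod 2pi/n"
    q=P-P.mean(0); w=q[:,0]+1j*q[:,1]
    return np.angle(np.sum(w**n))/n
def blobs(mask,amin):
    cs,_=cv2.findContours(mask.astype(np.uint8),cv2.RETR_EXTERNAL,cv2.CHAIN_APPROX_NONE)
    return [c for c in cs if cv2.contourArea(c)>amin]
def fill(c,shape):
    m=np.zeros(shape[:2],np.uint8); cv2.drawContours(m,[c],-1,1,-1)
    y,x=np.nonzero(m); return np.c_[x,y]
E
python3 - <<'E'
from h import *
im=cv2.imread("pics/top0.png"); hsv=cv2.cvtColor(im,cv2.COLOR_BGR2HSV)
for n,p in dict(bench=(290,330),cross=(372,205),round=(380,290),square=(310,285),strip=(150,207)).items(): print(n,hsv[p[1],p[0]])
H,S,V=cv2.split(hsv)
g=((H>45)&(H<74)&(S>120)&(V>40)); g=cv2.morphologyEx(g.astype(np.uint8),cv2.MORPH_CLOSE,np.ones((3,3)))
for c in blobs(g,150):
    P=toplane(fill(c,im.shape),.01,"top"); r=cv2.minAreaRect(toplane(c,.01,"top").astype(np.float32)*1000)
    print("green",c[:,0].mean(0).round(),P.mean(0).round(4),"f2",fold(P,2).round(3),"f4",fold(P,4).round(3),np.round(r[0]),np.round(r[1]),round(r[2],1))
w=((S<60)&(V>150)).astype(np.uint8); w=cv2.morphologyEx(w,cv2.MORPH_CLOSE,np.ones((3,3)))
for c in blobs(w,60):
    P=toplane(fill(c,im.shape),.01,"top"); r=cv2.minAreaRect(toplane(c,.01,"top").astype(np.float32)*1000)
    if c[:,0,1].mean()>120: print("white",c[:,0].mean(0).round(),P.mean(0).round(4),"f2",fold(P,2).round(3),"f4",fold(P,4).round(3),np.round(r[0]),np.round(r[1]),round(r[2],1))
print("bottle base",toplane([(173,237)],.085,"top"),"reel",toplane([(346,236)],.038,"top"),"jar",toplane([(264,228)],.04,"top"))
big=np.hstack([cv2.resize(im[145:305,290:450],(560,560),interpolation=cv2.INTER_CUBIC)]); cv2.imwrite("pics/crop.png",big)
E
```

```text
bench [ 82 112 127]
cross [ 65 155  87]
round [ 66 153  90]
square [ 67 150  95]
strip [ 66 161  90]
green [389. 282.] [ 0.4268 -0.302 ] f2 -1.565 f4 -0.575 [ 426. -302.] [70. 72.] 0.2
green [309. 271.] [ 0.4522 -0.1136] f2 0.847 f4 -0.057 [ 453. -114.] [65. 64.] 41.2
green [139. 210.] [0.6001 0.2843] f2 -1.312 f4 0.21 [601. 295.] [ 41. 111.] 11.7
green [381. 204.] [ 0.6125 -0.2855] f2 1.006 f4 -0.297 [ 614. -287.] [78. 77.] 28.0
white [132. 280.] [0.4287 0.306 ] f2 -1.369 f4 0.202 [429. 306.] [ 46. 115.] 11.9
white [217. 259.] [0.4797 0.1058] f2 -0.945 f4 -0.447 [480. 106.] [83. 83.] 18.9
white [346. 235.] [ 0.5402 -0.2023] f2 -0.989 f4 -0.132 [ 540. -202.] [36. 38.] 0.3
white [263. 227.] [ 0.557  -0.0038] f2 -1.027 f4 0.313 [557.  -3.] [29. 29.] 0.4
white [312. 202.] [ 0.6185 -0.1198] f2 -1.375 f4 -0.291 [ 619. -120.] [74. 75.] 0.3
white [224. 187.] [0.6549 0.0911] f2 0.42 f4 0.065 [655.  91.] [69. 69.] 49.0
bottle base [[0.52378148 0.19728614]] reel [[ 0.53353938 -0.19761835]] jar [[ 0.55104788 -0.00565603]]
```

View pics/crop.png

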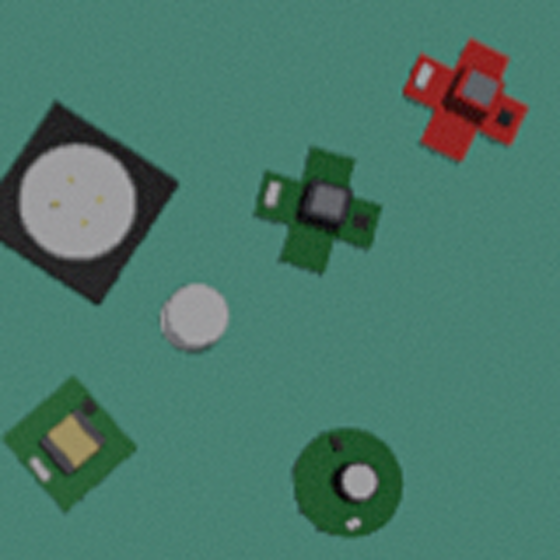

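Candidates: green cross (380,205) vs red look-alike (423,173). For plate_cross, black (217,259) vs orange (159,138). The reel is at (346,236) and the fixed jar at (264,228). I choose the green cross and the black plate, and the crop confirms the green cross. I'll start with the strip.

```bash
cat >> h.py <<'E'
def go(x,y,z,phi_deg,flip=True):
    "az to turn closing line (tool y) to phi; then tool-frame shift in cm after the turn"
    s=read_state(); M=R.from_quat(s["tcp_rot"]).as_matrix()
    phi=np.arctan2(M[1,1],M[0,1]); d=np.radians(phi_deg)-phi
    j1,j6=s["joint_positions"][[0,5]]
    d=(d+np.pi/2)%np.pi-np.pi/2
    f=phi+d; nj1=np.arctan2(y,x)
    j6n=j6-d+(nj1-j1)
    v=np.array([x,y,z])-s["ee_pos"]
    tx=np.array([-np.sin(f),np.cos(f),0]); ty=np.array([np.cos(f),np.sin(f),0])
    print("clock",s["clock"].round(2) if hasattr(s["clock"],"round") else s["clock"],"pos",s["ee_pos"].round(4),"phi",np.degrees(phi).round(1),"az",(-d).round(3),"shift cm",np.round([v@tx*100,v@ty*100,-v[2]*100],2),"j6 after",j6n.round(2), "w",s["gripper_width"].round(4))
E
python3 -c "
from h import *
go(.601,.295,.15,11.7)"
```

```text
Traceback (most recent call last):
  File "h.py", line 34, in go
    print("clock",s["clock"].round(2) if hasattr(s["clock"],"round") else s["clock"],"pos",s["ee_pos"].round(4),"phi",np.degrees(phi).round(1),"az",(-d).round(3),"shift cm",np.round([v@tx*100,v@ty*100,-v[2]*100],2),"j6 after",j6n.round(2), "w",s["gripper_width"].round(4))
                                                                                                                                                                                                                                                    ^^^^^^^^^^^^^^^^^^^^^^^^
AttributeError: 'float' object has no attribute 'round'
```

```bash
sed -i 's/s\["clock"\].round(2) if.*else s\["clock"\]/round(s["clock"],2)/; s/s\["gripper_width"\].round(4)/round(s["gripper_width"],4)/' h.py
python3 -c "
from h import *
go(.601,.295,.15,11.7)"
```

```text
clock 0.1 pos [0.2283 0.5272 0.2305] phi 66.6 az 0.958 shift cm [-30.3   31.78   8.05] j6 after 0.25 w 0.0855
```

Call:
arm_command([
  [100,0,0,0,0,0,0.12],
  [100,0,0,0,0,0,0.12],
  [100,0,0,0,0,0,0.12],
  [100,0,0,0,0,0,0.12],
  [100,0,0,0,0,0,0.12],
  [100,0,0,0,0,0,0.12],
  [100,0,0,0,0,0,0.12],
  [100,0,0,0,0,0,0.12],
  [100,-2.5,2.65,0.6,0,0,0],
  [100,-2.5,2.65,0.6,0,0,0],
  [100,-2.5,2.65,0.6,0,0,0],
  [100,-2.5,2.65,0.6,0,0,0],
  [100,-2.5,2.65,0.6,0,0,0],
  [100,-2.5,2.65,0.6,0,0,0],
  [100,-2.5,2.65,0.6,0,0,0],
  [100,-2.5,2.65,0.6,0,0,0],
  [100,-2.5,2.65,0.6,0,0,0],
  [100,-2.5,2.65,0.6,0,0,0],
  [100,-2.5,2.65,0.6,0,0,0],
  [100,-2.5,2.65,0.6,0,0,0],
], squeeze=50)

```text
clock: 1.77
ee_pos: [0.6014, 0.2962, 0.1584]
tcp_rot: [0.632, 0.775, -0.0, -0.0]
contact_force: [0.2, 0.7, -0.7]
gripper_width: 0.0853
grip_force: 0.0
```

```bash
cat > look.py <<'E'
from h import *
import sys
s=read_state(); im=eyes.camera("wrist"); bgr=im[:,:,::-1].copy(); cv2.imwrite(f"pics/{sys.argv[1]}.png",bgr)
H,S,V=cv2.split(cv2.cvtColor(bgr,cv2.COLOR_BGR2HSV))
g=((H>45)&(H<74)&(S>120)&(V>30)).astype(np.uint8); g=cv2.morphologyEx(g,cv2.MORPH_CLOSE,np.ones((9,9)))
for c in blobs(g,1500):
    w=toplane(c,.01,"wrist",s); r=cv2.minAreaRect(w.astype(np.float32)*1000)
    print("green",c[:,0].mean(0).round(),np.round(r[0]),np.round(r[1]),round(r[2],1))
E
python3 look.py w1; python3 -c "
from h import *
go(.601,.295,.15,11.7)"
```

```text
green [277. 194.] [600. 293.] [ 42. 112.] 11.8
clock 1.82 pos [0.6081 0.2915 0.1567] phi 11.4 az -0.006 shift cm [ 0.49 -0.63  0.67] j6 after 0.25 w 0.0858
```

View pics/w1.png

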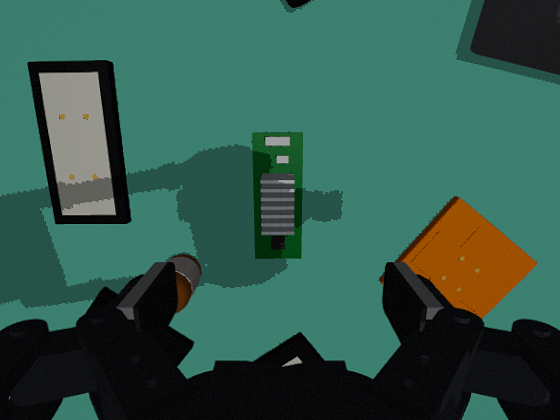

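Call:
arm_command([
  [100,0.4,-0.7,0,0,0,0],
  [100,0,0,3,0,0,0],
  [100,0,0,3,0,0,0],
  [100,0,0,3,0,0,0],
  [100,0,0,2,0,0,0],
  [100,0,0,0,0,0,0],
  [100,0,0,0,0,0,0],
])

```text
clock: 2.4
ee_pos: [0.5911, 0.3002, 0.0483]
tcp_rot: [0.632, 0.775, -0.001, -0.001]
contact_force: [0.6, 0.4, 0.4]
gripper_width: 0.0853
grip_force: 0.0
```

```bash
python3 -c "
from h import *
go(.6005,.294,.018,11.7)"
```

```text
clock 2.4 pos [0.5911 0.3002 0.0483] phi 11.6 az -0.002 shift cm [-0.8   0.79  3.03] j6 after 0.25 w 0.0853
```

Call:
arm_command([
  [100,-0.8,0.8,0,0,0,0],
  [100,0,0,1,0,0,0],
  [100,0,0,1,0,0,0],
  [100,0,0,1,0,0,0],
  [100,0,0,0,0,0,0],
  [0,0,0,0,0,0,0],
  [0,0,0,0,0,0,0],
  [0,0,0,0,0,0,0],
  [0,0,0,0,0,0,0],
  [0,0,0,0,0,0,0],
  [0,0,0,0,0,0,0],
  [0,0,0,0,0,0,0],
  [0,0,0,0,0,0,0],
])

```text
clock: 3.48
ee_pos: [0.6025, 0.2941, 0.0199]
tcp_rot: [0.632, 0.775, 0.001, 0.0]
contact_force: [-0.4, -0.5, 3.9]
gripper_width: 0.0248
grip_force: 49.6
```

Call:
arm_command([
  [0,0,0,-1,0,0,0],
  [0,0,0,-3,0,0,0],
  [0,0,0,-3,0,0,0],
  [0,0,0,-3,0,0,0],
  [0,0,0,-1,0,0,0],
  [0,0,0,0,0,0,0],
  [0,0,0,0,0,0,0],
])

```text
clock: 4.07
ee_pos: [0.6016, 0.2937, 0.129]
tcp_rot: [0.632, 0.775, -0.0, -0.0]
contact_force: [-0.0, 0.6, -1.6]
gripper_width: 0.0249
grip_force: 49.3
```

```bash
python3 -c "
from h import *
go(.429,.306,.07,11.8)"
```

```text
clock 4.07 pos [0.6016 0.2937 0.129 ] phi 11.6 az -0.004 shift cm [  4.74 -16.65   5.9 ] j6 after 0.41 w 0.0249
```

Call:
arm_command([
  [0,0.6,-2.0,0,0,0,0],
  [0,0.6,-2.1,0,0,0,0],
  [0,0.6,-2.1,0,0,0,0],
  [0,0.6,-2.1,0,0,0,0],
  [0,0.6,-2.1,0,0,0,0],
  [0,0.6,-2.1,0,0,0,0],
  [0,0.6,-2.1,0,0,0,0],
  [0,0.5,-2.05,0,0,0,0],
  [0,0,0,2,0,0,0],
  [0,0,0,2,0,0,0],
  [0,0,0,2,0,0,0],
  [0,0,0,0,0,0,0],
  [0,0,0,0,0,0,0],
])

```text
clock: 5.15
ee_pos: [0.4274, 0.3053, 0.0669]
tcp_rot: [0.632, 0.775, -0.003, -0.001]
contact_force: [0.1, 0.6, -1.5]
gripper_width: 0.0249
grip_force: 49.4
```

Run:
```python
from h import *
go(.429,.306,.03,11.8)
import cv2
im=eyes.camera("wrist"); cv2.imwrite("pics/w2.png",im[:,:,::-1])
```

```text
clock 5.15 pos [0.4274 0.3053 0.0669] phi 11.6 az -0.004 shift cm [0.03 0.17 3.69] j6 after 0.41 w 0.0249
```

View pics/w2.png

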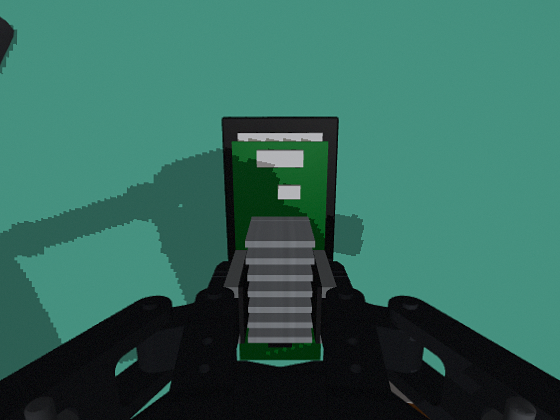

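The board sits over the silhouette and is aligned (board at (280,200), inside the plate outline x 222–338). Lowering.

Call:
arm_command([
  [0,0,0.1,1.2,0,0,0],
  [0,0,0,1.2,0,0,0],
  [0,0,0,0.6,0,0,0],
  [0,0,0,0.3,0,0,0],
  [0,0,0,0.2,0,0,0],
  [0,0,0,0.1,0,0,0],
  [0,0,0,0,0,0,0],
  [0,0,0,0,0,0,0],
])

```text
clock: 5.87
ee_pos: [0.4309, 0.3069, 0.0338]
tcp_rot: [0.632, 0.775, 0.0, 0.0]
contact_force: [-0.2, -0.5, -1.4]
gripper_width: 0.0251
grip_force: 49.5
```

Call:
arm_command([
  [0,0,0,0.15,0,0,0],
  [0,0,0,0.15,0,0,0],
  [0,0,0,0.1,0,0,0],
  [0,0,0,0,0,0,0],
  [0,0,0,0,0,0,0],
])

```text
clock: 6.28
ee_pos: [0.4306, 0.3068, 0.0299]
tcp_rot: [0.632, 0.775, 0.0, 0.0]
contact_force: [-0.8, -0.5, 5.7]
gripper_width: 0.0252
grip_force: 50.1
```

Call:
arm_command([
  [70,0,0,0,0,0,0],
  [70,0,0,0,0,0,0],
  [70,0,0,0,0,0,0],
  [70,0,0,0,0,0,0],
  [100,0,0,-1.5,0,0,0],
  [100,0,0,-3,0,0,0],
  [100,0,0,-4,0,0,0],
  [100,0,0,-3,0,0,0],
  [100,0,0,-1,0,0,0],
  [100,0,0,0,0,0,0],
])

```text
clock: 7.12
ee_pos: [0.4324, 0.3077, 0.1573]
tcp_rot: [0.632, 0.775, 0.003, 0.001]
contact_force: [0.5, 1.1, -0.7]
gripper_width: 0.0854
grip_force: 0.0
```

```bash
python3 -c "
from h import *
go(.6135,-.2865,.15,-17)"
```

```text
clock 7.12 pos [0.4324 0.3077 0.1573] phi 11.6 az 0.499 shift cm [-51.53  34.69   0.73] j6 after -0.14 w 0.0854
```

Call:
arm_command([
  [100,0,0,0,0,0,0.125],
  [100,0,0,0,0,0,0.125],
  [100,0,0,0,0,0,0.125],
  [100,0,0,0,0,0,0.125],
  [100,-3.2,2.2,0,0,0,0],
  [100,-3.2,2.2,0,0,0,0],
  [100,-3.2,2.2,0,0,0,0],
  [100,-3.2,2.2,0,0,0,0],
  [100,-3.2,2.2,0,0,0,0],
  [100,-3.2,2.2,0,0,0,0],
  [100,-3.2,2.2,0,0,0,0],
  [100,-3.2,2.2,0,0,0,0],
  [100,-3.2,2.2,0,0,0,0],
  [100,-3.2,2.2,0,0,0,0],
  [100,-3.2,2.2,0,0,0,0],
  [100,-3.2,2.2,0,0,0,0],
  [100,-3.2,2.2,0,0,0,0],
  [100,-3.2,2.2,0,0,0,0],
  [100,-3.2,2,0,0,0,0],
  [100,-3.2,2,0,0,0,0],
])

```text
clock: 8.78
ee_pos: [0.6119, -0.2862, 0.1511]
tcp_rot: [0.804, 0.594, -0.001, -0.002]
contact_force: [0.5, -0.1, 0.6]
gripper_width: 0.0855
grip_force: 0.0
```

Call:
arm_command([
  [100,0,0,0,0,0,0],
  [100,0,0,0,0,0,0],
  [100,0,0,0,0,0,0],
])

```text
clock: 9.03
ee_pos: [0.6116, -0.2841, 0.1517]
tcp_rot: [0.804, 0.594, -0.001, -0.002]
contact_force: [1.0, 0.1, -0.1]
gripper_width: 0.0852
grip_force: 0.0
```

```bash
python3 look.py w3; python3 -c "
from h import *
go(.6135,-.2865,.018,-17)"
```

```text
green [ 91. 273.] [ 425. -300.] [71. 65.] 24.5
green [283. 201.] [ 613. -289.] [81. 81.] 28.6
green [32. 55.] [ 454. -117.] [69. 60.] 41.0
clock 9.08 pos [ 0.6117 -0.2835  0.1524] phi -17.1 az -0.001 shift cm [-0.23  0.25 13.44] j6 after -0.14 w 0.0853
```

View pics/w3.png

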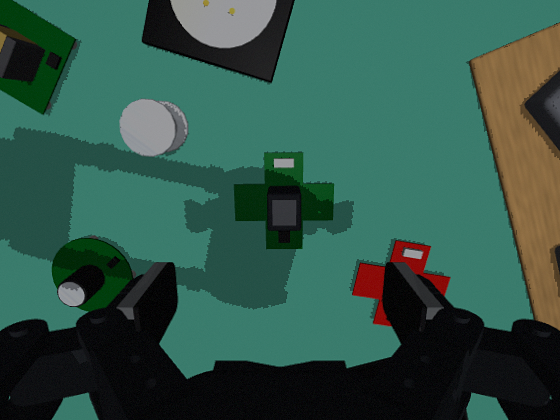

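The green cross is at (284,203), with the red one clear of the fingers at (400,285). Descending.

Call:
arm_command([
  [80,-0.4,0.3,0,0,0,0],
  [80,0,0,3,0,0,0],
  [80,0,0,3,0,0,0],
  [80,0,0,3,0,0,0],
  [80,0,0,2,0,0,0],
  [80,0,0,0,0,0,0],
  [80,0,0,0,0,0,0],
  [80,0,0,0,0,0,0],
])

```text
clock: 9.75
ee_pos: [0.6157, -0.2896, 0.0459]
tcp_rot: [0.804, 0.595, 0.001, 0.001]
contact_force: [0.6, -0.1, 0.7]
gripper_width: 0.0682
grip_force: 0.0
```

```bash
python3 -c "
from h import *
go(.613,-.288,.019,-17)"
```

```text
clock 9.75 pos [ 0.6157 -0.2896  0.0459] phi -17.0 az -0.0 shift cm [ 0.08 -0.3   2.69] j6 after -0.14 w 0.0682
```

Call:
arm_command([
  [80,0.1,-0.2,1,0,0,0],
  [80,0,0,1,0,0,0],
  [80,0,0,0.7,0,0,0],
  [80,0,0,0,0,0,0],
  [0,0,0,0,0,0,0],
  [0,0,0,0,0,0,0],
  [0,0,0,0,0,0,0],
  [0,0,0,0,0,0,0],
  [0,0,0,0,0,0,0],
  [0,0,0,0,0,0,0],
  [0,0,0,0,0,0,0],
])

```text
clock: 10.67
ee_pos: [0.6134, -0.2884, 0.0179]
tcp_rot: [0.804, 0.594, 0.0, 0.001]
contact_force: [0.9, -0.9, 3.3]
gripper_width: 0.0254
grip_force: 50.2
```

Call:
arm_command([
  [0,0,0,-1,0,0,0],
  [0,0,0,-3,0,0,0],
  [0,0,0,-3,0,0,0],
  [0,0,0,-4,0,0,0],
  [0,0,0,-1,0,0,0],
  [0,0,0,0,0,0,0],
  [0,0,0,0,0,0,0],
])

```text
clock: 11.25
ee_pos: [0.6126, -0.2879, 0.1375]
tcp_rot: [0.804, 0.594, 0.0, 0.0]
contact_force: [0.8, 0.1, -1.2]
gripper_width: 0.0254
grip_force: 49.8
```

```bash
python3 -c "
from h import *
go(.480,.106,.07,-26)"
```

```text
clock 11.25 pos [ 0.6126 -0.2879  0.1375] phi -17.1 az 0.156 shift cm [ 29.59 -29.19   6.75] j6 after 0.67 w 0.0254
```

Call:
arm_command([
  [0,0,0,0,0,0,0.078],
  [0,0,0,0,0,0,0.078],
  [0,2.0,-2.0,0,0,0,0],
  [0,2.5,-2.5,0,0,0,0],
  [0,2.5,-2.5,0,0,0,0],
  [0,2.5,-2.5,0,0,0,0],
  [0,2.5,-2.5,0,0,0,0],
  [0,2.5,-2.5,0,0,0,0],
  [0,2.5,-2.5,0,0,0,0],
  [0,2.5,-2.5,0,0,0,0],
  [0,2.5,-2.5,0,0,0,0],
  [0,2.5,-2.5,0,0,0,0],
  [0,2.5,-2.5,0,0,0,0],
  [0,2.6,-2.2,0,0,0,0],
  [0,0,0,2,0,0,0],
  [0,0,0,2,0,0,0],
  [0,0,0,2,0,0,0],
  [0,0,0,0,0,0,0],
  [0,0,0,0,0,0,0],
  [0,0,0,0,0,0,0],
])

```text
clock: 12.92
ee_pos: [0.48, 0.1058, 0.0769]
tcp_rot: [0.848, 0.53, -0.001, -0.0]
contact_force: [0.1, 0.1, -1.5]
gripper_width: 0.025
grip_force: 49.7
```

Run:
```python
from h import *
go(.480,.106,.028,-26)
import cv2
im=eyes.camera("wrist"); cv2.imwrite("pics/w4.png",im[:,:,::-1])
```

```text
clock 12.92 pos [0.48   0.1058 0.0769] phi -26.0 az -0.001 shift cm [ 0.02 -0.01  4.89] j6 after 0.67 w 0.025
```

View pics/w4.png

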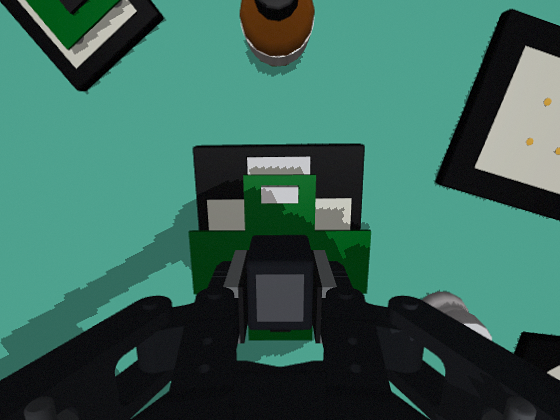

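The cross is aligned over its plate silhouette (centred near column 279), and the bottle at (277,30) is clear. Lowering.

Call:
arm_command([
  [0,0,0,1.2,0,0,0],
  [0,0,0,1.2,0,0,0],
  [0,0,0,1,0,0,0],
  [0,0,0,0.5,0,0,0],
  [0,0,0,0.3,0,0,0],
  [0,0,0,0.1,0,0,0],
  [0,0,0,0,0,0,0],
  [0,0,0,0,0,0,0],
])

```text
clock: 13.63
ee_pos: [0.4809, 0.106, 0.0349]
tcp_rot: [0.848, 0.53, 0.001, 0.0]
contact_force: [-1.0, -0.7, -2.2]
gripper_width: 0.0253
grip_force: 49.7
```

Call:
arm_command([
  [0,0,0,0.3,0,0,0],
  [0,0,0,0.15,0,0,0],
  [0,0,0,0.15,0,0,0],
  [0,0,0,0.1,0,0,0],
  [0,0,0,0,0,0,0],
  [0,0,0,0,0,0,0],
])

```text
clock: 14.13
ee_pos: [0.4803, 0.106, 0.0278]
tcp_rot: [0.848, 0.53, 0.0, 0.0]
contact_force: [-1.7, -0.8, 4.8]
gripper_width: 0.0248
grip_force: 50.5
```

Call:
arm_command([
  [70,0,0,0,0,0,0],
  [70,0,0,0,0,0,0],
  [70,0,0,0,0,0,0],
  [70,0,0,0,0,0,0],
  [70,0,0,-1.5,0,0,0],
  [80,0,0,-3,0,0,0],
  [80,0,0,-4,0,0,0],
  [80,0,0,-3,0,0,0],
  [80,0,0,-1,0,0,0],
  [80,0,0,0,0,0,0],
])

```text
clock: 14.97
ee_pos: [0.4825, 0.1062, 0.1551]
tcp_rot: [0.848, 0.53, 0.003, 0.002]
contact_force: [0.3, -0.0, -0.4]
gripper_width: 0.0679
grip_force: 0.0
```

```bash
python3 -c "
from h import *
go(.4535,-.115,.15,-48.6)"
```

```text
clock 14.97 pos [0.4825 0.1062 0.1551] phi -26.0 az 0.394 shift cm [-16.8   14.67   0.51] j6 after 0.6 w 0.0679
```

Call:
arm_command([
  [80,0,0,0,0,0,0.1],
  [80,0,0,0,0,0,0.1],
  [80,0,0,0,0,0,0.1],
  [80,0,0,0,0,0,0.094],
  [80,-2.4,2.1,0,0,0,0],
  [80,-2.4,2.1,0,0,0,0],
  [80,-2.4,2.1,0,0,0,0],
  [80,-2.4,2.1,0,0,0,0],
  [80,-2.4,2.1,0,0,0,0],
  [80,-2.4,2.1,0,0,0,0],
  [80,-2.4,2.1,0,0,0,0],
  [80,0,0,0,0,0,0],
  [80,0,0,0,0,0,0],
  [80,0,0,0,0,0,0],
  [80,0,0,0,0,0,0],
])

```text
clock: 16.22
ee_pos: [0.451, -0.1142, 0.1513]
tcp_rot: [0.935, 0.354, -0.001, -0.001]
contact_force: [0.8, -0.2, 0.3]
gripper_width: 0.0682
grip_force: 0.0
```

```bash
python3 look.py w5; python3 -c "
from h import *
go(.4535,-.115,.018,-48.6)"
```

```text
green [281. 196.] [ 451. -115.] [66. 66.] 41.1
green [75. 11.] [452.  92.] [25. 72.] 40.4
clock 16.27 pos [ 0.4512 -0.1141  0.1516] phi -48.5 az 0.002 shift cm [ 0.11  0.22 13.36] j6 after 0.6 w 0.0682
```

Call:
arm_command([
  [80,0,0.1,2,0,0,0],
  [80,0,0,3,0,0,0],
  [80,0,0,3,0,0,0],
  [80,0,0,3,0,0,0],
  [80,0,0,1,0,0,0],
  [80,0,0,0.5,0,0,0],
  [80,0,0,0,0,0,0],
  [80,0,0,0,0,0,0],
  [80,0,0,0,0,0,0],
])

```text
clock: 17.02
ee_pos: [0.4534, -0.1162, 0.0283]
tcp_rot: [0.935, 0.354, 0.001, 0.001]
contact_force: [-0.9, 0.3, 0.4]
gripper_width: 0.0686
grip_force: 0.0
```

Call:
arm_command([
  [80,0,-0.1,0.5,0,0,0],
  [80,0,0,0.4,0,0,0],
  [80,0,0,0,0,0,0],
  [0,0,0,0,0,0,0],
  [0,0,0,0,0,0,0],
  [0,0,0,0,0,0,0],
  [0,0,0,0,0,0,0],
  [0,0,0,0,0,0,0],
  [0,0,0,0,0,0,0],
  [0,0,0,0,0,0,0],
])

```text
clock: 17.85
ee_pos: [0.4518, -0.1155, 0.0186]
tcp_rot: [0.935, 0.354, 0.0, 0.0]
contact_force: [-0.5, -0.1, 5.2]
gripper_width: 0.0331
grip_force: 50.1
```

Call:
arm_command([
  [0,0,0,-1,0,0,0],
  [0,0,0,-3,0,0,0],
  [0,0,0,-3,0,0,0],
  [0,0,0,-4,0,0,0],
  [0,0,0,-1,0,0,0],
  [0,0,0,0,0,0,0],
  [0,0,0,0,0,0,0],
])

```text
clock: 18.43
ee_pos: [0.4513, -0.1153, 0.1381]
tcp_rot: [0.935, 0.354, 0.0, 0.0]
contact_force: [-0.9, -0.5, -1.2]
gripper_width: 0.0332
grip_force: 50.1
```

```bash
python3 -c "
from h import *
go(.655,.091,.07,-41.2)"
```

```text
clock 18.43 pos [ 0.4513 -0.1153  0.1381] phi -48.6 az -0.129 shift cm [28.94  1.74  6.81] j6 after 0.86 w 0.0332
```

Call:
arm_command([
  [0,0,0,0,0,0,-0.065],
  [0,0,0,0,0,0,-0.064],
  [0,2.4,0.1,0,0,0,0],
  [0,2.9,0.2,0,0,0,0],
  [0,2.9,0.2,0,0,0,0],
  [0,2.9,0.2,0,0,0,0],
  [0,2.9,0.2,0,0,0,0],
  [0,2.9,0.2,0,0,0,0],
  [0,2.9,0.2,0,0,0,0],
  [0,2.9,0.2,0,0,0,0],
  [0,2.9,0.2,0,0,0,0],
  [0,2.4,0.1,0,0,0,0],
  [0,0.9,0,0,0,0,0],
  [0,0,0,2,0,0,0],
  [0,0,0,2,0,0,0],
  [0,0,0,2,0,0,0],
  [0,0,0,0,0,0,0],
  [0,0,0,0,0,0,0],
  [0,0,0,0,0,0,0],
])

```text
clock: 20.02
ee_pos: [0.6553, 0.0898, 0.0781]
tcp_rot: [0.911, 0.413, -0.0, -0.0]
contact_force: [-0.4, -0.2, -0.8]
gripper_width: 0.0329
grip_force: 50.0
```

Run:
```python
from h import *
go(.655,.091,.0286,-41.2)
import cv2
im=eyes.camera("wrist"); cv2.imwrite("pics/w6.png",im[:,:,::-1])
```

```text
clock 20.02 pos [0.6553 0.0898 0.0781] phi -41.2 az -0.0 shift cm [ 0.07 -0.1   4.95] j6 after 0.86 w 0.0329
```

View pics/w6.png

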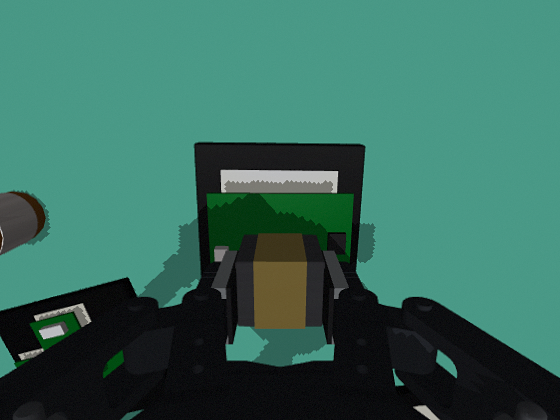

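The square is aligned over its silhouette (board columns 205–355, plate 195–365). Lowering.

Call:
arm_command([
  [0,0.1,-0.1,1.2,0,0,0],
  [0,0,0,1.2,0,0,0],
  [0,0,0,1,0,0,0],
  [0,0,0,0.5,0,0,0],
  [0,0,0,0.3,0,0,0],
  [0,0,0,0.1,0,0,0],
  [0,0,0,0,0,0,0],
  [0,0,0,0,0,0,0],
])

```text
clock: 20.73
ee_pos: [0.6557, 0.0917, 0.0356]
tcp_rot: [0.911, 0.413, 0.0, 0.0]
contact_force: [-0.4, 0.2, -0.9]
gripper_width: 0.0334
grip_force: 50.0
```

Call:
arm_command([
  [0,0,0,0.2,0,0,0],
  [0,0,0,0.15,0,0,0],
  [0,0,0,0.15,0,0,0],
  [0,0,0,0.1,0,0,0],
  [0,0,0,0,0,0,0],
  [0,0,0,0,0,0,0],
])

```text
clock: 21.23
ee_pos: [0.6553, 0.0917, 0.0292]
tcp_rot: [0.911, 0.413, -0.0, -0.0]
contact_force: [0.4, 0.5, -1.8]
gripper_width: 0.0329
grip_force: 50.0
```

Call:
arm_command([
  [0,0,0,0.1,0,0,0],
  [0,0,0,0.05,0,0,0],
  [0,0,0,0,0,0,0],
  [0,0,0,0,0,0,0],
])

```text
clock: 21.57
ee_pos: [0.6556, 0.0917, 0.0286]
tcp_rot: [0.911, 0.413, 0.0, 0.0]
contact_force: [-0.9, 0.5, 5.3]
gripper_width: 0.0328
grip_force: 50.6
```

Call:
arm_command([
  [70,0,0,0,0,0,0],
  [70,0,0,0,0,0,0],
  [70,0,0,0,0,0,0],
  [70,0,0,0,0,0,0],
  [70,0,0,-1.5,0,0,0],
  [80,0,0,-3,0,0,0],
  [80,0,0,-4,0,0,0],
  [80,0,0,-3,0,0,0],
  [80,0,0,-1,0,0,0],
  [80,0,0,0,0,0,0],
])

```text
clock: 22.4
ee_pos: [0.6576, 0.0917, 0.1565]
tcp_rot: [0.911, 0.413, 0.003, 0.001]
contact_force: [0.1, 0.6, 0.0]
gripper_width: 0.0685
grip_force: 0.0
```

```bash
python3 -c "
from h import *
go(.426,-.302,.15,-41.2)"
```

```text
clock 22.4 pos [0.6576 0.0917 0.1565] phi -41.2 az 0.0 shift cm [-44.88   8.51   0.65] j6 after 0.1 w 0.0685
```

Call:
arm_command([
  [80,-2.8,0.5,0,0,0,0],
  [80,-3,0.6,0,0,0,0],
  [80,-3,0.6,0,0,0,0],
  [80,-3,0.6,0,0,0,0],
  [80,-3,0.6,0,0,0,0],
  [80,-3,0.6,0,0,0,0],
  [80,-3,0.6,0,0,0,0],
  [80,-3,0.6,0,0,0,0],
  [80,-3,0.6,0,0,0,0],
  [80,-3,0.6,0,0,0,0],
  [80,-3,0.5,0,0,0,0],
  [80,-3,0.5,0,0,0,0],
  [80,-3,0.5,0,0,0,0],
  [80,-3,0.5,0,0,0,0],
  [80,-3,0.5,0,0,0,0],
  [80,0,0,0,0,0,0],
  [80,0,0,0,0,0,0],
  [80,0,0,0,0,0,0],
  [80,0,0,0,0,0,0],
])

```text
clock: 23.98
ee_pos: [0.4235, -0.2995, 0.1518]
tcp_rot: [0.911, 0.413, -0.0, -0.001]
contact_force: [-1.0, 0.2, -0.4]
gripper_width: 0.0686
grip_force: 0.0
```

```bash
python3 look.py w7; python3 -c "
from h import *
go(.426,-.302,.019,-41.2)"
```

```text
green [285. 198.] [ 425. -304.] [73. 73.] 4.5
clock 24.03 pos [ 0.4237 -0.2995  0.1521] phi -41.1 az 0.001 shift cm [-0.04  0.33 13.31] j6 after 0.1 w 0.0688
```

Call:
arm_command([
  [80,-0.1,0.3,2,0,0,0],
  [80,0,0,3,0,0,0],
  [80,0,0,3,0,0,0],
  [80,0,0,3,0,0,0],
  [80,0,0,1,0,0,0],
  [80,0,0,0.5,0,0,0],
  [80,0,0,0,0,0,0],
  [80,0,0,0,0,0,0],
  [80,0,0,0,0,0,0],
])

```text
clock: 24.78
ee_pos: [0.4264, -0.3043, 0.0294]
tcp_rot: [0.911, 0.413, 0.001, 0.002]
contact_force: [0.0, -0.3, 0.1]
gripper_width: 0.0682
grip_force: 0.0
```

```bash
python3 -c "
from h import *
go(.4255,-.303,.019,-41.2)"
```

```text
clock 24.78 pos [ 0.4264 -0.3043  0.0294] phi -41.2 az 0.001 shift cm [ 0.05 -0.15  1.04] j6 after 0.1 w 0.0682
```

Call:
arm_command([
  [80,0,-0.1,0.6,0,0,0],
  [80,0,0,0.4,0,0,0],
  [80,0,0,0,0,0,0],
  [0,0,0,0,0,0,0],
  [0,0,0,0,0,0,0],
  [0,0,0,0,0,0,0],
  [0,0,0,0,0,0,0],
  [0,0,0,0,0,0,0],
  [0,0,0,0,0,0,0],
  [0,0,0,0,0,0,0],
])

```text
clock: 25.62
ee_pos: [0.4246, -0.3031, 0.0181]
tcp_rot: [0.911, 0.413, 0.0, 0.0]
contact_force: [-0.7, 1.3, 3.1]
gripper_width: 0.0247
grip_force: 49.0
```

Call:
arm_command([
  [0,0,0,-1,0,0,0],
  [0,0,0,-3,0,0,0],
  [0,0,0,-3,0,0,0],
  [0,0,0,-4,0,0,0],
  [0,0,0,-1,0,0,0],
  [0,0,0,0,0,0,0],
  [0,0,0,0,0,0,0],
])

```text
clock: 26.2
ee_pos: [0.4241, -0.3026, 0.1379]
tcp_rot: [0.911, 0.413, 0.0, 0.0]
contact_force: [-0.0, 0.6, -2.0]
gripper_width: 0.0246
grip_force: 49.3
```

```bash
python3 -c "
from h import *
go(.6185,-.1205,.07,-41.2)"
```

```text
clock 26.2 pos [ 0.4241 -0.3026  0.1379] phi -41.2 az 0.0 shift cm [26.51  2.63  6.79] j6 after 0.53 w 0.0246
```

Call:
arm_command([
  [0,2.0,0.2,0,0,0,0],
  [0,2.5,0.25,0,0,0,0],
  [0,2.5,0.25,0,0,0,0],
  [0,2.5,0.25,0,0,0,0],
  [0,2.5,0.25,0,0,0,0],
  [0,2.5,0.25,0,0,0,0],
  [0,2.5,0.25,0,0,0,0],
  [0,2.5,0.25,0,0,0,0],
  [0,2.5,0.25,0,0,0,0],
  [0,2.5,0.25,0,0,0,0],
  [0,2.0,0.2,0,0,0,0],
  [0,0,0,2,0,0,0],
  [0,0,0,2,0,0,0],
  [0,0,0,2,0,0,0],
  [0,0,0,0,0,0,0],
  [0,0,0,0,0,0,0],
  [0,0,0,0,0,0,0],
])

```text
clock: 27.62
ee_pos: [0.6186, -0.1209, 0.0772]
tcp_rot: [0.911, 0.413, -0.001, -0.001]
contact_force: [0.3, 0.1, 0.1]
gripper_width: 0.0246
grip_force: 49.3
```

Run:
```python
from h import *
go(.6185,-.1205,.028,-41.2)
import cv2
im=eyes.camera("wrist"); cv2.imwrite("pics/w8.png",im[:,:,::-1])
```

```text
clock 27.62 pos [ 0.6186 -0.1209  0.0772] phi -41.2 az -0.0 shift cm [ 0.03 -0.03  4.92] j6 after 0.53 w 0.0246
```

View pics/w8.png

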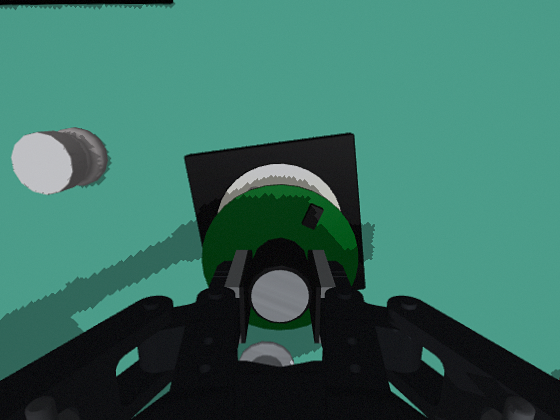

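The round board is centred over its silhouette (column 280), and the reel at (265,355) is clear. Lowering.

Call:
arm_command([
  [0,0,0,1.2,0,0,0],
  [0,0,0,1.2,0,0,0],
  [0,0,0,1,0,0,0],
  [0,0,0,0.5,0,0,0],
  [0,0,0,0.3,0,0,0],
  [0,0,0,0.1,0,0,0],
  [0,0,0,0,0,0,0],
  [0,0,0,0,0,0,0],
])

```text
clock: 28.33
ee_pos: [0.6193, -0.1211, 0.0353]
tcp_rot: [0.911, 0.413, 0.0, 0.0]
contact_force: [-0.2, -1.0, -0.5]
gripper_width: 0.0243
grip_force: 49.3
```

Call:
arm_command([
  [0,0,0,0.2,0,0,0],
  [0,0,0,0.15,0,0,0],
  [0,0,0,0.15,0,0,0],
  [0,0,0,0.1,0,0,0],
  [0,0,0,0,0,0,0],
  [0,0,0,0,0,0,0],
])

```text
clock: 28.83
ee_pos: [0.6188, -0.1209, 0.0287]
tcp_rot: [0.911, 0.413, -0.0, -0.0]
contact_force: [0.3, 0.0, -1.6]
gripper_width: 0.0242
grip_force: 49.3
```

Call:
arm_command([
  [0,0,0,0.1,0,0,0],
  [0,0,0,0.05,0,0,0],
  [0,0,0,0,0,0,0],
  [0,0,0,0,0,0,0],
])

```text
clock: 29.17
ee_pos: [0.619, -0.1209, 0.0282]
tcp_rot: [0.911, 0.413, 0.0, 0.0]
contact_force: [-1.6, -0.3, 6.4]
gripper_width: 0.0245
grip_force: 49.9
```

Call:
arm_command([
  [70,0,0,0,0,0,0],
  [70,0,0,0,0,0,0],
  [70,0,0,0,0,0,0],
  [70,0,0,0,0,0,0],
  [70,0,0,-1.5,0,0,0],
  [80,0,0,-3,0,0,0],
  [80,0,0,-4,0,0,0],
  [80,0,0,-3,0,0,0],
  [80,0,0,-1,0,0,0],
  [80,-3,0,0,0,0,0],
  [80,-3,0,0,0,0,0],
  [80,-3,0,0,0,0,0],
  [80,-3,0,0,0,0,0],
  [80,-3,0,0,0,0,0],
  [80,-3,0,0,0,0,0],
  [80,-3,0,0,0,0,0],
  [80,-3,0,0,0,0,0],
  [80,-3,0,0,0,0,0],
  [80,-3,0,0,0,0,0],
  [80,0,0,0,0,0,0],
])

```text
clock: 30.83
ee_pos: [0.4178, -0.3502, 0.1514]
tcp_rot: [0.911, 0.411, -0.002, 0.0]
contact_force: [0.1, 0.1, 0.4]
gripper_width: 0.0684
grip_force: 0.0
```

Run:
```python
from h import *
im=eyes.camera("top")[:,:,::-1].copy(); cv2.imwrite("pics/top1.png",im)
H,S,V=cv2.split(cv2.cvtColor(im,cv2.COLOR_BGR2HSV))
g=((H>45)&(H<74)&(S>120)&(V>40)).astype(np.uint8); g=cv2.morphologyEx(g,cv2.MORPH_CLOSE,np.ones((5,5)))
for c in blobs(g,150):
    r=cv2.minAreaRect(toplane(c,.02,"top").astype(np.float32)*1000); print(c[:,0].mean(0).round(),np.round(r[0]),np.round(r[1]),round(r[2],1))
cv2.imwrite("pics/top1c.png",cv2.resize(im[120:320,80:460],(760,400),interpolation=cv2.INTER_CUBIC))
```

```text
[128. 279.] [433. 309.] [ 41. 110.] 11.2
[216. 258.] [481. 107.] [76. 74.] 20.0
[312. 200.] [ 621. -120.] [67. 71.] 89.8
[223. 184.] [657.  94.] [65. 62.] 48.5
```

View pics/top1c.png

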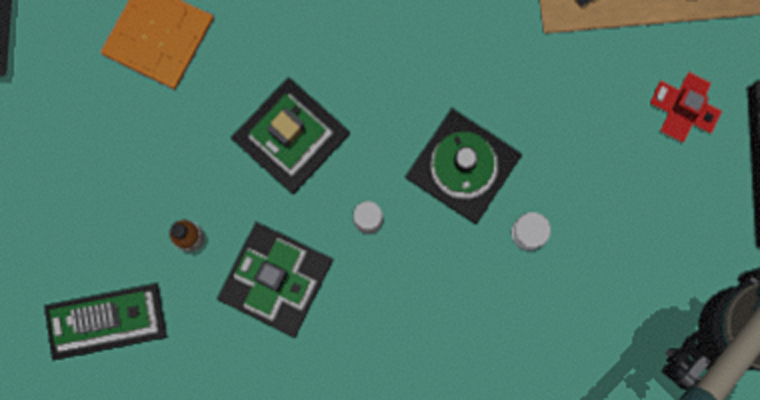

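All four boards sit on their silhouettes: square (285,130), round (465,160), cross (272,275), strip (105,320). Measured offsets are at most about 5 mm, and the bottle and reel are where they started. Handing in.

```bash
python3 -c "
from workcell import workorder
print(workorder.close_job())"
```

```text
the job is handed in; nothing more can be done
None
```

All four boards are on their matching plates, measured within about 5 mm of centre and lined up, with the flux bottle and solder reel undisturbed; the job was handed in at about 31 s, and the judge's result was not shown.

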